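# Nip a soldering tile on edge in a cam vise

### The arm

A 6-joint arm with a two-finger parallel gripper is mounted at the origin on a cart in front of the work surface, level with it; the furniture and walls round the work are solid. World frame = base frame: x ahead of the robot, y to its left, z up, the work surface at z = 0. Lengths are in m, angles in rad, forces in N, time in s.
With the tool pointing down it reaches from about 0.35 to 0.975 m from the base axis. Payload 7.1 kg.
Tool frame: the origin (TCP) lies at the very end of the fingers, on their centre line; the grasp point (between the pads) lies 19 mm behind it; z points along the fingers, y is the line along which they close (so a half turn about z gives the same grasp; the last joint's range is limited). The gripper opens to 88 mm and grips with 3 to 60 N. Pads are 20 mm wide; open, the fingers measure 115 mm over their backs; the gripper's body (75 mm by 178 mm) begins 61 mm behind the grasp point.
Start: joints at [1.096, 0.423, 1.63, -0, 1.089, -0.019], TCP at [0.275, 0.561, 0.199] pointing down, gripper open.
Joint ranges: [-3, 3], [-0.9, 2.11], [0.09, 2.58], [-1.31, 4.45], [0.11, 2.69], [-2.54, 2.54]. Speed limits (rad/s): [2.39, 2.39, 3.01, 3.14, 3.14, 3.14].

### API

Orientations are given as a unit quaternion [w, x, y, z].
In Python, from cell import manip gives the robot as it stands.
- The arm moves only by the tool send_rows, never from a script. Its argument "series" is text: rows parted by semicolons, each of 7 numbers parted by spaces: the opening, from 0 (shut) to 1 (fully open), then the shift along the world's x, y, z in units of 15 cm (1.0 is 15 cm), then the turn, a rotation vector about the world's x, y, z in units of 120 degrees (1.0 is 120 degrees). A call has 1 to 8 rows; each row is the pose to reach, as a shift and turn from the pose commanded when the call began; what a row does not reach only later rows make up. A row lasts 1/12 s, in which the tool goes at most 41.7 mm and 7.16 degrees, less where a joint would pass 70% of its speed; a pose out of reach is approached as far as the arm can. A call with a number of a shift or a turn outside -1 to 1 is refused whole. A call with a gripper value outside its range is refused whole. The fingers move at their own pace and stop on an object; the grip force is fixed at half the most. Time passes only in rows, so rows that repeat a pose let the fingers close. It gives the time, the measured TCP pose, the force, the opening and the grip force at its end, in the units of the state.
- manip.get_obs(): the state, without advancing time (a new reading comes with each control period).
- manip.camera(name): name is "side" or "top" or "wrist"; returns (picture, depth): 480x640x3 uint8, blue, green, red; 480x640 float32, m along the optical axis (not along the pixel's ray), 0 where there is no reading.
- manip.camera_info(name): a dict with "intrinsics" (3x3 intrinsics, pixels), "distortion" ([k1, k2, p1, p2, k3] as OpenCV has them; the pictures are not rectified), "R" (3x3) and "t" (3): a world point X has camera coordinates R X + t; the wrist camera has in their place "hand_eye" (4x4, takes a point from camera to tool coordinates, whose origin is the TCP and whose axes are the flange's). Camera axes: x right, y down, z forward; pixel columns grow to the right and rows downward; lengths in m; the calibration is good to about 2 mm. A picture is of the moment at which its call begins: read the wrist's pose just before it. camera_info takes no time and is no camera call.
- manip.close_job(): hands the job in; it is judged then, once.
The state is a dict: "clock": time; "joints": joint angles; "joint_velocities": joint speeds; "joint_efforts": joint torques, N m; "tool_pos": TCP position; "tcp_rot": TCP orientation; "contact_force": force on the tool from outside, world axes, zero at the start; "torque": the same for the moment, N m; "finger_gap": opening from 0.0 (shut) to 1.0 (fully open); "finger_force": force on a finger pad.
Only numpy, scipy, OpenCV 4.12 (cv2) and the standard library are available. Lean on these libraries where they do the work, as an engineer would, in place of code of your own. Each camera call takes 0.05 s, during which the arm holds its last target. There are 200 camera calls.

### The job

Slide the scorched soldering tile out of the slanted rack and stand it on its long edge on the bed of the cam vise, in the middle between the cam and the sprung jaw, and let go of it. Then swing the cam lever clockwise just far enough to take up the gap and push the sprung jaw back about 5 mm, which is half of its travel, never running it to its end, and let go of the lever. Leave the glue bottle, the screw tin and the flux pot where they stand.

Things in the scene. Friction and masses are not known exactly. Their poses are not given: they have to be found in the camera images.
- tile: Scorched brown soldering tile, loose, 106 x 82 x 16 mm, 0.11 to 0.22 kg. Origin: centre of its 106 x 82 face farther from the robot; x along the 106 mm, y along the 82 mm towards the upper edge, z through the 16 mm (it fills z = 0 to 16 mm). It stands on a long edge in the rack, leaning 35 degrees from upright, upper edge away from the robot.
- tile_centre (a point): Centre of the tile (z +8 mm in its frame). In the vise it stands 51 mm above the bench; either face may look to the jaw.
- tile_edge (a point): Middle of the tile's free upper long edge (x 0, y +41, z +8 mm in the tile's frame). Grasp here across the 16 mm, fingers along the lean (down the tile's -y); the lower 50 mm of the tile sit in the rack's channels, so it comes out only along its own +y.
- rack: Grey rack fixed on the bench, 130 x 134 mm, about 65 mm high: two slanted side channels 20.5 mm wide that cover the outer 12 mm of the tile's short ends, and a ledge under the tile; over and under the middle 80 mm of the tile it is open. Origin: centre of its underside. The tile's upper edge leans to this frame's +x, which points away from the robot.
- vise: Cam vise fixed on the bench: dark steel bed, x = -112 to 68, y = -65 to 65 mm, top 10 mm above the bench. Origin on the bench; x points from cam to jaw (away from the robot), z up. The jaw's face is at x = 16 mm when out. The tile shall stand with its 106 mm side along y, its middle at y = 0, on the bed (tile centre then 51 mm above the bench).
- jaw_face (a point): Centre of the flat face (90 mm wide, 36 mm high) of the sprung aluminium jaw, 29 mm above the bench; moves with the jaw. Jaw and housing reach 47 mm above the bench.
- sprung_jaw (a joint): How far the sprung jaw is pushed back into its housing (vise +x): 0 out, 0.011 m at the end of its travel. It yields from about 5 N and takes 1.2 N more per mm. Two steel tail pins, level with the housing's back at first, come out of it by as much.
- cam_pivot (a point): Top of the cam's upright pivot axis, 46 mm above the bench, 20 to 26 mm to -x of the vise origin (set differently each time, fixed during the work). The cam is a steel disc of radius 26 mm, 16 to 36 mm above the bench, its centre 12 mm off the pivot: it reaches 26 - 12 cos(joint cam) mm from the pivot towards the jaw, so 22 to 28 mm are free at 0. Hub top 50 mm.
- cam (a joint): Angle of the cam lever, rad: 0 fully open, growing clockwise seen from above, at most 2.8; starts at 0 to 0.4. It stays where it is left (friction 0.25 N m). At 0 the lever points to -x and -y of the vise equally (towards the robot and to its right); it swings past the robot's side to the left.
- lever_post (a point): Top centre of the upright round black hand post at the lever's end: 16 mm thick, free from 46 to 96 mm above the bench (this point 96 mm up), 95 mm from the pivot axis. It can turn between the fingers as it is led round.
- glue_bottle: Small white bottle with an orange band, 27 mm across, 59 mm high, loose bystander, origin at its foot.
- screw_tin: Blue-grey round tin, 58 mm across, 24 mm high, loose bystander, origin at its foot.
- pot: White round pot with a green lid, 53 mm across, 48 mm high, loose bystander, origin at its foot.
Mind the look-alikes: they are no part of the job. What is shaped like the tile but turquoise is not meant.

How it is judged:
By the outcome, as a careful person would: the job done as asked, in the order asked, and still so for the second after the job is handed in, with the robot touching nothing.
It also fails if it takes over 58 s, if anything falls off the work surface, if the arm or the gripper's body presses on something with over 40 N, if the wrist force passes 120 N, or if a joint passes its speed limit or range.

## Working session

There is one attempt and no reset: what is moved stays moved. The work goes in short steps, Python scripts to look and compute and a tool call to move; the robot and the scene stay as the last step left them, time stands still between calls to the robot, and variables do not carry over. Pictures are saved under pics/ and viewed, at most 10 in all, crops included, and the job is handed in when it is done.

Besides the shell and the picture viewer there is one more tool, called after "Request:" as name(argument=value, ...) on one line, values as JSON. send_rows: Moves the arm, as the interface text tells. Shifts and turns lie within -1 to 1; 1 stands for 15 cm of shift or 120 degrees of turn. Its arguments: {"type":"object","properties":{"series":{"type":"string"}},"required":["series"]}

```bash
ls; mkdir -p pics; cat > h.py <<'E'
import numpy as np, cv2
from cell import manip
from scipy.spatial.transform import Rotation as Rn
def snap(name,f):
    o=manip.get_obs(); p,d=manip.camera(name); cv2.imwrite(f'pics/{f}.png',p); np.savez(f'pics/{f}.npz',d=d,pos=o['tool_pos'],q=o['tcp_rot']); return p,d
def world(name,f,pix):
    z=np.load(f'pics/{f}.npz'); d=z['d']; ci=manip.camera_info(name)
    K=np.array(ci['intrinsics']);D=np.array(ci['distortion']); out=[]
    for (u,v) in pix:
        w=d[max(0,v-1):v+2,max(0,u-1):u+2]; w=w[w>0]; zz=np.median(w) if len(w) else np.nan
        n=cv2.undistortPoints(np.array([[[u,v]]],float),K,D)[0,0]
        c=np.array([n[0]*zz,n[1]*zz,zz])
        if 'hand_eye' in ci:
            H=np.array(ci['hand_eye']); t=H[:3,:3]@c+H[:3,3]; q=z['q']; X=Rn.from_quat([q[1],q[2],q[3],q[0]]).apply(t)+z['pos']
        else: X=np.array(ci['R']).T@(c-np.array(ci['t']))
        out.append(X)
    return np.array(out)
E
python3 - <<'E'
from h import *
np.set_printoptions(precision=4,suppress=True)
print(manip.get_obs())
for n in ['top','side']:
    snap(n,n+'0'); ci=manip.camera_info(n); print(n,ci['intrinsics'],-np.array(ci['R']).T@np.array(ci['t']),ci['R'])
print(manip.camera_info('wrist'))
E
```

```text
pics
{'clock': 0.0, 'joints': array([ 1.096 ,  0.4238,  1.6307, -0.    ,  1.0886, -0.019 ]), 'joint_velocities': array([-0.0008, -0.0003, -0.0012, -0.0001, -0.0003,  0.    ]), 'joint_efforts': array([ -0.004 , -54.4615, -27.367 ,   0.0642,   0.0226,  -0.0001]), 'tool_pos': array([0.2748, 0.5607, 0.198 ]), 'tcp_rot': array([-0.0002,  0.2259,  0.9741, -0.0007]), 'contact_force': array([ 0.3081, -0.7366, -0.5334]), 'torque': array([0.0064, 0.0258, 0.0138]), 'finger_force': 0.0, 'finger_gap': 1.0006811136726872}
top [[588.4673   0.     332.3657]
 [  0.     588.4673 245.0321]
 [  0.       0.       1.    ]] [0.4002 0.1369 1.7541] [[ 0.0237 -0.9996  0.0145]
 [-0.9973 -0.0247 -0.0689]
 [ 0.0693 -0.0129 -0.9975]]
side [[582.1267   0.     318.4303]
 [  0.     582.1267 244.9502]
 [  0.       0.       1.    ]] [ 1.5815 -0.1768  0.9647] [[ 0.2704  0.9626  0.0195]
 [ 0.6116 -0.1561 -0.7756]
 [-0.7435  0.2216 -0.6309]]
{'intrinsics': array([[362.9428,   0.    , 317.9923],
       [  0.    , 362.9428, 235.1505],
       [  0.    ,   0.    ,   1.    ]]), 'distortion': array([-0.0143,  0.    ,  0.    ,  0.    ,  0.    ]), 'hand_eye': array([[ 0.001 , -0.969 , -0.247 ,  0.0678],
       [ 1.    ,  0.0005,  0.0018,  0.0003],
       [-0.0016, -0.247 ,  0.969 , -0.1859],
       [ 0.    ,  0.    ,  0.    ,  1.    ]])}
```

View pics/top0.png

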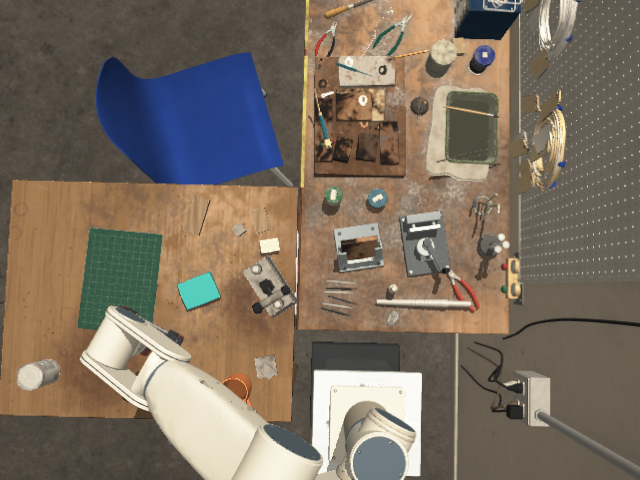

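View pics/side0.png

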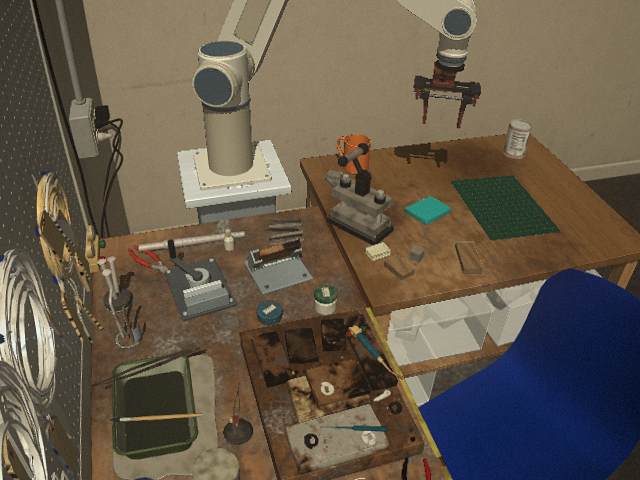

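Top view: rack with the brown tile at about (358,246), vise at (425,243), turquoise look-alike at (199,291), flat brown scorched pieces on the board at (345-385,148). The tile I want is the leaning brown one in the rack. I'll check it in a close crop.

```bash
python3 - <<'E'
from h import *
np.set_printoptions(precision=4,suppress=True)
p=cv2.imread('pics/top0.png')
cv2.imwrite('pics/c1.png',cv2.resize(p[195:315,325:485],None,fx=5,fy=5,interpolation=cv2.INTER_CUBIC))
print(world('top','top0',[(340,315),(345,262),(375,262),(410,270),(425,265),(330,197),(376,198),(392,317)]))
E
```

```text
[[ 0.3149  0.0869  0.0052]
 [ 0.4705  0.0769  0.041 ]
 [ 0.474  -0.0134  0.0086]
 [ 0.4526 -0.1174  0.0126]
 [ 0.4686 -0.162   0.0115]
 [ 0.6588  0.1252  0.0509]
 [ 0.6635 -0.0116  0.0236]
 [ 0.3133 -0.0654  0.0202]]
```

View pics/c1.png

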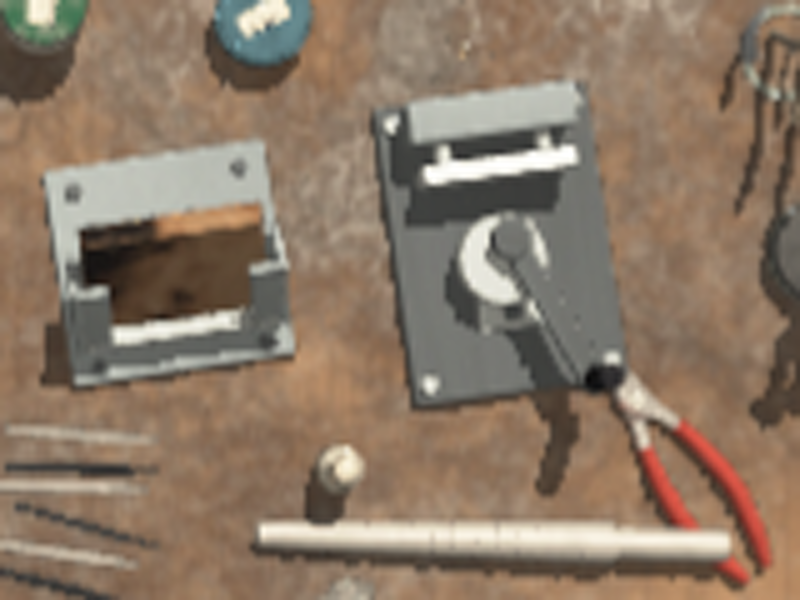

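The crop confirms it: brown tile in the rack at about (358,246), lever post at about (446,271), glue bottle at (393,288). I'll move the wrist camera over the work for a closer measurement.

Request:
send_rows(series="1 0.34 -1 0.1 0 0 -0.115;1 0.34 -1 0.1 0 0 -0.115;1 0.34 -1 0.1 0 0 -0.115;1 0.34 -1 0.1 0 0 -0.115")

```text
clock: 0.43
tool_pos: [0.3259, 0.4086, 0.2134]
tcp_rot: [-0.0, 0.341, 0.94, -0.001]
contact_force: [0.3, 0.7, 1.2]
finger_gap: 1.001
finger_force: 0.0
```

Request:
send_rows(series="1 0.34 -1 0.1 0 0 -0.115;1 0.34 -1 0.1 0 0 -0.115;1 0.34 -1 0.1 0 0 -0.115;1 0.34 -1 0.1 0 0 -0.115")

```text
clock: 0.77
tool_pos: [0.3771, 0.2587, 0.2288]
tcp_rot: [0.0, 0.452, 0.892, -0.0]
contact_force: [1.1, 0.5, -0.1]
finger_gap: 1.003
finger_force: 0.0
```

Request:
send_rows(series="1 0.34 -1 0.1 0 0 -0.115;1 0.34 -1 0.1 0 0 -0.115;1 0.34 -1 0.1 0 0 -0.115;1 0.34 -1 0.1 0 0 -0.115")

```text
clock: 1.1
tool_pos: [0.4282, 0.1087, 0.244]
tcp_rot: [0.0, 0.556, 0.831, -0.0]
contact_force: [-0.1, 1.1, -0.4]
finger_gap: 0.999
finger_force: 0.0
```

Request:
send_rows(series="1 0.34 -1 0.1 0 0 -0.115;1 0.34 -1 0.1 0 0 -0.115;1 0.34 -1 0.1 0 0 -0.115;1 0.34 -1 0.1 0 0 -0.115;1 0.34 -1 0.1 0 0 -0.115;1 0.34 -1 0.1 0 0 -0.115")

```text
clock: 1.6
tool_pos: [0.4792, -0.0403, 0.2585]
tcp_rot: [-0.0, 0.653, 0.757, -0.0]
contact_force: [-0.9, 0.5, -0.5]
finger_gap: 1.002
finger_force: 0.0
```

```bash
python3 - <<'E'
from h import *
snap('wrist','w1'); o=manip.get_obs(); print(o['clock'],o['tool_pos'],o['tcp_rot'],o['joints'])
p=cv2.imread('pics/w1.png'); cv2.imwrite('pics/w1b.png',cv2.resize(p,(800,600),interpolation=cv2.INTER_CUBIC))
E
```

```text
1.65 [ 0.47864604 -0.03919953  0.25836143] [-5.20479479e-04  6.52266918e-01  7.57989157e-01 -1.86467551e-04] [-1.06693103e-01  1.35339565e-01  1.87987366e+00  3.14528004e-04
  1.12744807e+00 -2.56481637e-01]
```

View pics/w1b.png

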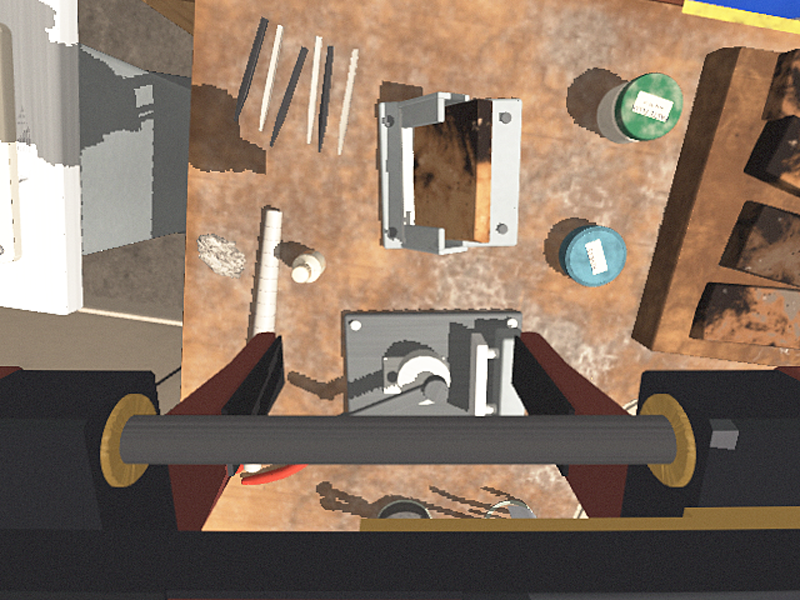

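The wrist view shows the tile's upper edge strip from about (475,100) to (490,243) (800-scale). The screw tin is at (594,254), the pot at (650,105) and the bottle at (308,267), while the gripper partly hides the vise. I'll shift right for the vise and measure the tile from this view.

Request:
send_rows(series="1 0 -1 0 0 0 0;1 0 -1 0 0 0 0;1 0 -1 0 0 0 0;1 0 -1 0 0 0 0;1 0 -1 0 0 0 0;1 0 -1 0 0 0 0")

```text
clock: 2.15
tool_pos: [0.4787, -0.1882, 0.2583]
tcp_rot: [-0.001, 0.652, 0.758, -0.0]
contact_force: [-0.1, 0.9, 0.1]
finger_gap: 0.997
finger_force: 0.0
```

```bash
python3 - <<'E'
from h import *
np.set_printoptions(precision=4,suppress=True)
snap('wrist','w2'); o=manip.get_obs(); print(o['clock'],o['tool_pos'])
p=cv2.imread('pics/w2.png'); cv2.imwrite('pics/w2b.png',cv2.resize(p,(800,600),interpolation=cv2.INTER_CUBIC))
S=lambda L:[(round(a*.8),round(b*.8)) for a,b in L]
print('edge',world('wrist','w1',S([(483,v) for v in range(104,240,15)])))
g=S([(u,v) for u in range(425,466,5) for v in range(115,226,8)])
P=world('wrist','w1',g); P=P[~np.isnan(P).any(1)]
for _ in range(3):
    c=P.mean(0); n=np.linalg.svd(P-c)[2][2]; n*=np.sign(n[2]); r=(P-c)@n; P=P[abs(r)<3*max(r.std(),5e-4)]
print('face c',c,'n',n,'yaw',np.degrees(np.arctan2(-n[1],-n[0])),'lean',np.degrees(np.arcsin(n[2])),r.std())
print('rack plate',world('wrist','w1',S([(388,175),(510,170),(505,117),(390,240),(515,240),(515,103)])))
print('bench, tin, pot, bottle',world('wrist','w1',S([(560,60),(594,240),(650,105),(310,262)])))
E
```

```text
2.2 [ 0.4787 -0.1875  0.2583]
edge [[ 0.5225  0.0887  0.0905]
 [ 0.5244  0.0785  0.0909]
 [ 0.5263  0.0682  0.0912]
 [ 0.5285  0.0578  0.0906]
 [ 0.5306  0.0472  0.0904]
 [ 0.5328  0.0365  0.0898]
 [ 0.535   0.0256  0.0896]
 [ 0.5372  0.0145  0.0895]
 [ 0.5393  0.0032  0.09  ]
 [ 0.5416 -0.0083  0.0896]]
face c [0.5063 0.0392 0.0648] n [-0.8053 -0.1402  0.576 ] yaw 9.87656481658136 lean 35.171052070385585 0.0002862140560805715
rack plate [[ 0.4594  0.029   0.008 ]
 [ 0.5713  0.0504  0.008 ]
 [ 0.5569  0.0944  0.0104]
 [ 0.4704 -0.0308  0.0077]
 [ 0.5899 -0.0129  0.0071]
 [ 0.5636  0.1086  0.0082]]
bench, tin, pot, bottle [[ 0.5981  0.1514 -0.0001]
 [ 0.658  -0.0004  0.0237]
 [ 0.6654  0.1163  0.0477]
 [ 0.4012 -0.058   0.0371]]
```

View pics/w2b.png

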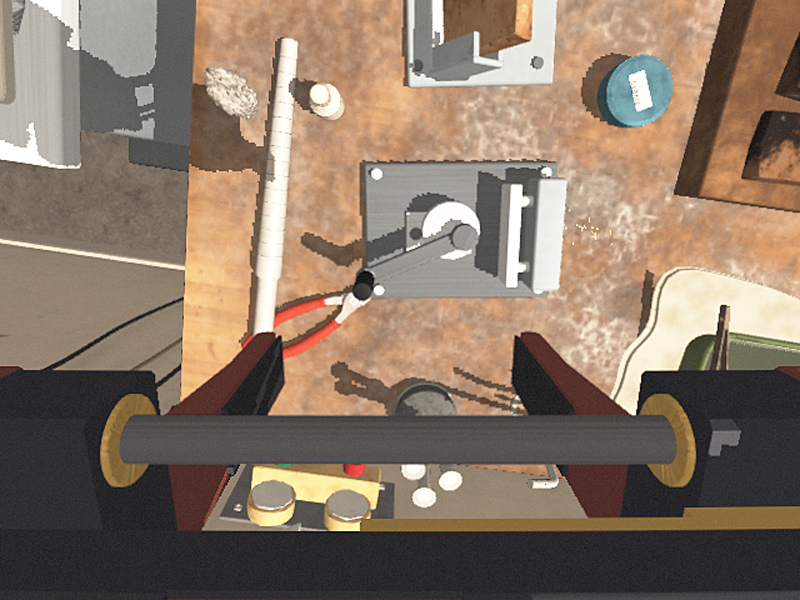

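```bash
cat >> h.py <<'E'
def cloud(f):
    z=np.load(f'pics/{f}.npz'); d=z['d']; ci=manip.camera_info('wrist')
    K=np.array(ci['intrinsics']);D=np.array(ci['distortion']); H=np.array(ci['hand_eye'])
    v,u=np.mgrid[0:480,0:640]; n=cv2.undistortPoints(np.stack([u,v],-1).reshape(-1,1,2).astype(float),K,D).reshape(480,640,2)
    c=np.concatenate([n*d[...,None],d[...,None]],-1); q=z['q']
    X=(c@H[:3,:3].T+H[:3,3]); X=Rn.from_quat([q[1],q[2],q[3],q[0]]).apply(X.reshape(-1,3)).reshape(480,640,3)+z['pos']
    X[d<=0]=np.nan; return X
E
python3 - <<'E'
from h import *
np.set_printoptions(precision=4,suppress=True)
# tile
X=cloud('w1')[60:205,330:400].reshape(-1,3)
n=np.array([-0.8053,-0.1402,0.576]); n/=np.linalg.norm(n)
t=np.cross([0,0,1],n); t/=np.linalg.norm(t); up=np.cross(n,t); c=np.array([0.5063,0.0392,0.0648])
if up[2]<0: up=-up
L=(X-c)@np.c_[t,up,n]
m=(abs(L[:,2])<.0015)&(L[:,1]<.06); f=L[m]
e=L[(L[:,2]<-.003)&(L[:,2]>-.013)&(L[:,1]>.02)&(L[:,1]<.05)]
print('edge up',np.percentile(e[:,1],[10,50,90]),'thick',np.percentile(L[(L[:,1]>.02)&(abs(L[:,1]-np.median(e[:,1]))<.0015),2],[1,50,99]),'t ext edge',np.percentile(e[:,0],[0,1,99,100]),'t',t,'up',up)
mid=(e[:,0].min()+e[:,0].max())/2
print('edge centre',c+t*mid+up*np.median(e[:,1])-n*.008)
# vise
X=cloud('w2'); A=X.reshape(-1,3); v,u=np.mgrid[0:480,0:640]
def box(u0,u1,v0,v1,z0,z1):
    P=X[int(v0*.8):int(v1*.8),int(u0*.8):int(u1*.8)].reshape(-1,3); return P[(P[:,2]>z0)&(P[:,2]<z1)]
hub=box(435,490,210,265,.0475,.0530); print('hub',len(hub),hub.mean(0),hub.min(0),hub.max(0), cv2.minEnclosingCircle((hub[:,:2]*1000).astype(np.float32)))
po=box(345,385,260,305,.092,.100); print('post',len(po),po.mean(0),cv2.minEnclosingCircle((po[:,:2]*1000).astype(np.float32)))
jw=box(495,524,170,295,.042,.052); print('jaw top',len(jw),jw.mean(0)); r=cv2.minAreaRect((jw[:,:2]*1000).astype(np.float32)); print(r,cv2.boxPoints(r))
hs=box(525,575,165,300,.042,.052); r=cv2.minAreaRect((hs[:,:2]*1000).astype(np.float32)); print('housing',hs[:,2].mean(),r,cv2.boxPoints(r))
bd=box(345,570,150,310,.007,.0135); r=cv2.minAreaRect((bd[:,:2]*1000).astype(np.float32)); print('bed',bd[:,2].mean(),r,cv2.boxPoints(r))
cm=box(400,500,190,280,.034,.0385); print('cam',len(cm),cv2.minEnclosingCircle((cm[:,:2]*1000).astype(np.float32)))
E
```

```text
edge up [0.0347 0.0355 0.0362] thick [-0.0147 -0.0068  0.0005] t ext edge [-0.0496 -0.0483  0.0556  0.0563] t [ 0.1715 -0.9852  0.    ] up [0.5675 0.0988 0.8174]
edge centre [0.5334 0.0406 0.0892]
hub 371 [ 0.5327 -0.1613  0.0498] [ 0.5122 -0.1748  0.0475] [ 0.5448 -0.1497  0.0524] ((528.22607421875, -163.10638427734375), 17.083303451538086)
post 195 [ 0.4526 -0.2107  0.0955] ((452.4366149902344, -211.128662109375), 7.989017486572266)
jaw top 801 [ 0.5749 -0.1534  0.0468]
((575.51416015625, -154.68240356445312), (10.63165283203125, 89.18659973144531), 8.95301342010498) [[ 563.3233 -111.4597]
 [ 577.2029 -199.5597]
 [ 587.705  -197.9051]
 [ 573.8254 -109.8051]]
housing 0.043930608435298314 ((607.0220947265625, -149.27786254882812), (26.023710250854492, 98.56392669677734), 8.977527618408203) [[ 586.4793 -102.6301]
 [ 601.8599 -199.9866]
 [ 627.5649 -195.9256]
 [ 612.1843  -98.5692]]
bed 0.010001935666144128 ((523.5313720703125, -167.78578186035156), (201.3357696533203, 139.96548461914062), 9.296906471252441) [[ 412.8801 -114.9853]
 [ 435.4915 -253.1122]
 [ 634.1826 -220.5863]
 [ 611.5712  -82.4594]]
cam 974 ((521.6041259765625, -158.50750732421875), 25.855457305908203)
```

```bash
cat >> h.py <<'E'
def rel(pos,Rm):
    o=manip.get_obs(); q=o['tcp_rot']; R0=Rn.from_quat([q[1],q[2],q[3],q[0]])
    d=Rn.from_matrix(Rm)*R0.inv()
    return 'shift',(np.array(pos)-o['tool_pos'])/.15,'turn',d.as_rotvec()/np.radians(120), 'pos',o['tool_pos'],'clk',o['clock']
def Rzy(z,y):
    z=np.array(z,float);z/=np.linalg.norm(z);y=np.array(y,float);y-=z*(y@z);y/=np.linalg.norm(y); return np.c_[np.cross(y,z),y,z]
UP=np.array([0.5675,0.0988,0.8174]);E0=np.array([.5334,.0406,.0892])
RT=Rzy(-UP,[.8053,.1402,-.576]); a9=np.array([np.cos(np.radians(9)),np.sin(np.radians(9)),0]); RV=Rzy([0,0,-1],a9)
E
python3 - <<'E'
from h import *
np.set_printoptions(precision=4,suppress=True)
print(rel(E0+.105*UP,RT)); print(rel(E0-.035*UP,RT))
E
```

```text
('shift', array([ 0.7621,  1.5898, -0.5553]), 'turn', array([-0.0478,  0.2888,  0.0096]), 'pos', array([ 0.4787, -0.1875,  0.2583]), 'clk', 2.2)
('shift', array([ 0.2324,  1.4976, -1.3182]), 'turn', array([-0.0478,  0.2888,  0.0096]), 'pos', array([ 0.4787, -0.1875,  0.2583]), 'clk', 2.2)
```

Request:
send_rows(series="0.5 0.76 0.8 0 -0.048 0.289 0.01;0.5 0.76 0.8 0 -0.048 0.289 0.01;0.5 0.76 0.8 0 -0.048 0.289 0.01;0.5 0.76 0.8 0 -0.048 0.289 0.01;0.5 0.76 0.8 0 -0.048 0.289 0.01;0.5 0.76 0.8 0 -0.048 0.289 0.01")

```text
clock: 2.7
tool_pos: [0.5941, -0.0636, 0.2529]
tcp_rot: [-0.197, 0.609, 0.731, -0.236]
contact_force: [-0.4, 0.0, -1.9]
finger_gap: 0.582
finger_force: 0.0
```

Request:
send_rows(series="0.5 0 0.79 -0.555 0 0 0;0.5 0 0.79 -0.555 0 0 0;0.5 0 0.79 -0.555 0 0 0;0.5 0 0.79 -0.555 0 0 0;0.5 0 0.79 -0.555 0 0 0;0.5 0 0.79 -0.555 0 0 0")

```text
clock: 3.2
tool_pos: [0.5923, 0.0505, 0.176]
tcp_rot: [-0.193, 0.612, 0.731, -0.232]
contact_force: [-0.5, -0.3, 1.2]
finger_gap: 0.501
finger_force: 0.0
```

```bash
python3 - <<'E'
from h import *
np.set_printoptions(precision=4,suppress=True)
print(rel(E0-.035*UP,RT)); print(manip.get_obs()['joints'])
E
```

```text
('shift', array([-0.525 , -0.0888, -0.7696]), 'turn', array([ 0.0008,  0.0003, -0.0018]), 'pos', array([0.5923, 0.0505, 0.176 ]), 'clk', 3.2)
[ 0.0927  0.7433  1.2713 -0.0501  1.7385 -0.0757]
```

Request:
send_rows(series="0.5 -0.13 -0.022 -0.19 0 0 0;0.5 -0.26 -0.044 -0.385 0 0 0;0.5 -0.39 -0.066 -0.577 0 0 0;0.5 -0.46 -0.078 -0.675 0 0 0;0.5 -0.525 -0.089 -0.77 0 0 0;0.5 -0.525 -0.089 -0.77 0 0 0;0.5 -0.525 -0.089 -0.77 0 0 0")

```text
clock: 3.78
tool_pos: [0.5148, 0.0352, 0.0613]
tcp_rot: [-0.193, 0.614, 0.73, -0.231]
contact_force: [-0.1, -0.1, 0.7]
finger_gap: 0.5
finger_force: 0.0
```

Request:
send_rows(series="0.1 0 0 0 0 0 0;0.1 0 0 0 0 0 0;0.1 0 0 0 0 0 0;0.1 0 0 0 0 0 0;0.1 0 0 0 0 0 0;0.1 0 0 0 0 0 0;0.1 0 0 0 0 0 0;0.1 0 0 0 0 0 0")

```text
clock: 4.45
tool_pos: [0.5146, 0.0363, 0.0609]
tcp_rot: [-0.194, 0.613, 0.73, -0.232]
contact_force: [-0.2, 0.3, 5.1]
finger_gap: 0.181
finger_force: 30.0
```

Request:
send_rows(series="0.1 0.04 0.007 0.055 0 0 0;0.1 0.11 0.02 0.16 0 0 0;0.1 0.19 0.033 0.27 0 0 0;0.1 0.27 0.047 0.39 0 0 0;0.1 0.35 0.061 0.5 0 0 0;0.1 0.454 0.079 0.654 0 0 0;0.1 0.454 0.079 0.654 0 0 0")

```text
clock: 5.03
tool_pos: [0.5872, 0.0489, 0.162]
tcp_rot: [-0.191, 0.614, 0.731, -0.228]
contact_force: [0.7, -0.1, -1.3]
finger_gap: 0.182
finger_force: 30.0
```

```bash
python3 - <<'E'
from h import *
np.set_printoptions(precision=4,suppress=True)
V=np.array([.5545,-.158,0]); T=V+.0047*a9
print(T,rel([T[0],T[1],.2],RV)); o=manip.get_obs();print(o['finger_gap'],o['contact_force'])
E
```

```text
[ 0.5591 -0.1573  0.    ] ('shift', array([-0.1869, -1.3747,  0.2537]), 'turn', array([ 0.0484, -0.2844, -0.0075]), 'pos', array([0.5872, 0.0489, 0.162 ]), 'clk', 5.0333)
0.18240294515419378 [ 0.7473 -0.0826 -1.3013]
```

Request:
send_rows(series="0.1 0 -0.1 0.254 0 0 0;0.1 -0.1 -0.3 0.254 0.024 -0.142 -0.004;0.1 -0.187 -0.6 0.254 0.048 -0.284 -0.0075;0.1 -0.187 -0.7 0.254 0.048 -0.284 -0.0075;0.1 -0.187 -0.7 0.254 0.048 -0.284 -0.0075;0.1 -0.187 -0.7 0.254 0.048 -0.284 -0.0075;0.1 -0.187 -0.7 0.254 0.048 -0.284 -0.0075")

```text
clock: 5.62
tool_pos: [0.5496, -0.0575, 0.1957]
tcp_rot: [-0.003, 0.65, 0.76, -0.003]
contact_force: [-1.3, -0.5, -2.2]
finger_gap: 0.18
finger_force: 30.0
```

Request:
send_rows(series="0.1 0 -0.2 0 0 0 0;0.1 0 -0.4 0 0 0 0;0.1 0 -0.6 0 0 0 0;0.1 0 -0.675 0 0 0 0;0.1 0 -0.675 0 0 0 0;0.1 0 -0.675 0 0 0 0")

```text
clock: 6.12
tool_pos: [0.5542, -0.1578, 0.1953]
tcp_rot: [-0.005, 0.65, 0.76, -0.004]
contact_force: [-0.5, -0.2, -1.8]
finger_gap: 0.183
finger_force: 30.0
```

```bash
python3 - <<'E'
from h import *
np.set_printoptions(precision=4,suppress=True)
T=np.array([.5591,-.1573,0])
print(rel([T[0],T[1],.057],RV))
snap('wrist','w3'); X=cloud('w3')
o=manip.get_obs(); q=o['tcp_rot'];R0=Rn.from_quat([q[1],q[2],q[3],q[0]])
L=R0.inv().apply(X.reshape(-1,3)-o['tool_pos']) 
m=(abs(L[:,1])<.012)&(L[:,2]>-.06)&(L[:,2]<.07)&(abs(L[:,0])<.08)
P=L[m]; top=P[(P[:,0]>.015)]
print(len(P),'x ext',np.percentile(P[:,0],[.5,50,99.5]),'z pct',np.percentile(top[:,2],[1,25,50,75,99]),'y',np.percentile(top[:,1],[1,50,99]))
p=cv2.imread('pics/w3.png'); cv2.imwrite('pics/w3b.png',p)
E
```

```text
('shift', array([ 0.0327,  0.0036, -0.9222]), 'turn', array([ 0.0003, -0.006 ,  0.0006]), 'pos', array([ 0.5542, -0.1578,  0.1953]), 'clk', 6.1167)
7408 x ext [-0.0508  0.0121  0.0528] z pct [-0.0358 -0.0348 -0.0343 -0.0337  0.0264] y [-0.0082 -0.0003  0.0074]
```

View pics/w3b.png

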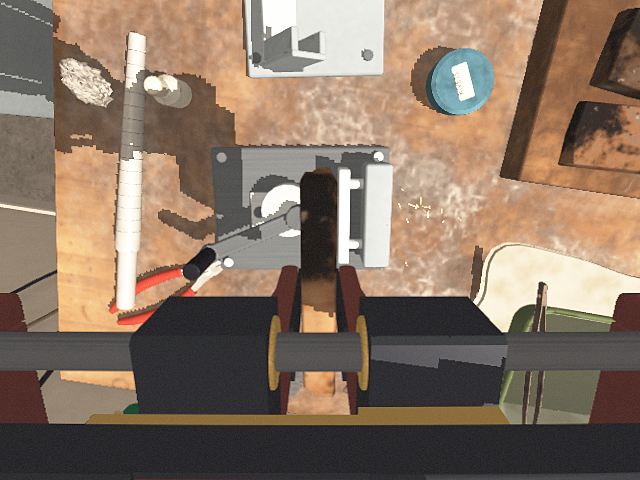

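Wrist view: the tile is held upright and centred at about (320,240), jaw at (345,215), cam at (275,205), post at (200,262). Checking slope and vise position before lowering.

```bash
python3 - <<'E'
from h import *
np.set_printoptions(precision=4,suppress=True)
X=cloud('w3'); z=np.load('pics/w3.npz'); q=z['q'];R0=Rn.from_quat([q[1],q[2],q[3],q[0]])
print(R0.as_matrix())
P=X[160:275,295:340].reshape(-1,3); P=P[(P[:,2]>.22)&(P[:,2]<.24)]; L=R0.inv().apply(P-z['pos'])
m=(abs(L[:,1])<.006); print('slope z(x)',np.polyfit(L[m,0],L[m,2],1))
ys=[(b,np.percentile(L[(L[:,0]>b)&(L[:,0]<b+.006),1],[2,98])) for b in (.018,.028,.038,.045)]; print(ys, 'xmax',L[:,0].max())
def rect(u0,u1,v0,v1,z0,z1):
    P=X[v0:v1,u0:u1].reshape(-1,3); P=P[(P[:,2]>z0)&(P[:,2]<z1)]; r=cv2.minAreaRect((P[:,:2]*1000).astype(np.float32)); print(len(P),P[:,2].mean(),r,cv2.boxPoints(r))
rect(337,354,160,270,.042,.052)
P=X[235:285,180:220].reshape(-1,3);P=P[(P[:,2]>.092)&(P[:,2]<.1)];print('post',cv2.minEnclosingCircle((P[:,:2]*1000).astype(np.float32)))
print(rel([.5591,-.1573,.057],RV))
E
```

```text
[[-0.1553  0.9878 -0.0125]
 [ 0.9879  0.1553 -0.0007]
 [ 0.0013 -0.0125 -0.9999]]
slope z(x) [ 0.0157 -0.035 ]
[(0.018, array([-0.0081,  0.0072])), (0.028, array([-0.0079,  0.0076])), (0.038, array([-0.0079,  0.0074])), (0.045, array([-0.0082,  0.0073]))] xmax 0.05362677947198448
1012 0.04674681228104557 ((575.71337890625, -154.41070556640625), (10.039204597473145, 89.81655883789062), 9.199110984802246) [[ 563.579  -110.8825]
 [ 577.9377 -199.5439]
 [ 587.8477 -197.9389]
 [ 573.4891 -109.2775]]
post ((453.5946044921875, -211.10488891601562), 8.061899185180664)
('shift', array([ 0.0326, -0.0007, -0.9231]), 'turn', array([ 0.0003, -0.0058,  0.0001]), 'pos', array([ 0.5542, -0.1572,  0.1955]), 'clk', 6.1667)
```

Request:
send_rows(series="0.1 0.036 0 0 0.0003 -0.006 0;0.1 0.036 0 -0.15 0.0003 -0.006 0;0.1 0.036 0 -0.3 0.0003 -0.006 0;0.1 0.036 0 -0.4 0.0003 -0.006 0;0.1 0.036 0 -0.43 0.0003 -0.006 0;0.1 0.036 0 -0.43 0.0003 -0.006 0;0.1 0.036 0 -0.43 0.0003 -0.006 0;0.1 0.036 0 -0.43 0.0003 -0.006 0")

```text
clock: 6.83
tool_pos: [0.5608, -0.1579, 0.1329]
tcp_rot: [0.002, 0.649, 0.761, 0.001]
contact_force: [-0.9, -0.3, -2.0]
finger_gap: 0.184
finger_force: 30.0
```

```bash
python3 - <<'E'
from h import *
np.set_printoptions(precision=4,suppress=True)
print(rel([.5596,-.1573,.058],RV))
E
```

```text
('shift', array([-0.008 ,  0.004 , -0.4992]), 'turn', array([ 0.0007,  0.002 , -0.0002]), 'pos', array([ 0.5608, -0.1579,  0.1329]), 'clk', 6.8333)
```

Request:
send_rows(series="0.1 -0.007 0.003 -0.1 0 0.002 0;0.1 -0.007 0.003 -0.2 0 0.002 0;0.1 -0.007 0.003 -0.28 0 0.002 0;0.1 -0.007 0.003 -0.35 0 0.002 0;0.1 -0.007 0.003 -0.41 0 0.002 0;0.1 -0.007 0.003 -0.45 0 0.002 0;0.1 -0.007 0.003 -0.45 0 0.002 0;0.1 -0.007 0.003 -0.45 0 0.002 0")

```text
clock: 7.5
tool_pos: [0.5587, -0.1576, 0.0641]
tcp_rot: [-0.001, 0.649, 0.76, -0.001]
contact_force: [-0.2, -0.1, -1.6]
finger_gap: 0.185
finger_force: 30.0
```

```bash
python3 - <<'E'
from h import *
np.set_printoptions(precision=4,suppress=True)
print(rel([.5596,-.1573,.058],RV)); print(manip.get_obs()['contact_force'])
E
```

```text
('shift', array([ 0.0058,  0.0022, -0.0406]), 'turn', array([ 0.0004, -0.0011,  0.    ]), 'pos', array([ 0.5587, -0.1576,  0.0641]), 'clk', 7.5)
[-0.1995 -0.1377 -1.5944]
```

Request:
send_rows(series="0.1 0.004 0 -0.015 0 0 0;0.1 0.004 0 -0.03 0 0 0;0.1 0.004 0 -0.042 0 0 0;0.1 0.004 0 -0.042 0 0 0;0.1 0.004 0 -0.042 0 0 0")

```text
clock: 7.92
tool_pos: [0.5593, -0.1576, 0.0579]
tcp_rot: [-0.0, 0.649, 0.76, -0.001]
contact_force: [-0.5, -0.4, -1.3]
finger_gap: 0.182
finger_force: 30.0
```

Request:
send_rows(series="0.1 0 0 -0.005 0 0 0;0.1 0 0 -0.005 0 0 0;0.1 0 0 -0.005 0 0 0")

```text
clock: 8.17
tool_pos: [0.5597, -0.1577, 0.0576]
tcp_rot: [-0.0, 0.649, 0.76, -0.001]
contact_force: [-0.4, 0.2, 2.2]
finger_gap: 0.184
finger_force: 30.0
```

Request:
send_rows(series="0.22 0 0 0 0 0 0;0.26 0 0 0 0 0 0;0.3 0 0 0 0 0 0;0.35 0 0 0 0 0 0;0.4 0 0 0 0 0 0;0.4 0 0 0 0 0 0")

```text
clock: 8.67
tool_pos: [0.5593, -0.1576, 0.0571]
tcp_rot: [-0.0, 0.649, 0.76, -0.001]
contact_force: [-1.2, 0.2, -0.3]
finger_gap: 0.401
finger_force: 0.0
```

Request:
send_rows(series="0.4 0 0 0.1 0 0 0;0.4 0 0 0.3 0 0 0;0.4 0 0 0.6 0 0 0;0.4 0 0 0.9 0 0 0;0.4 0 0 0.9 0 0 0;0.4 0 0 0.9 0 0 0")

```text
clock: 9.17
tool_pos: [0.5616, -0.1583, 0.1957]
tcp_rot: [0.003, 0.649, 0.76, 0.0]
contact_force: [-0.4, 0.9, -0.4]
finger_gap: 0.401
finger_force: 0.0
```

```bash
python3 - <<'E'
from h import *
np.set_printoptions(precision=4,suppress=True)
snap('wrist','w4'); X=cloud('w4').reshape(-1,3)
def rect(n,z0,z1,b):
    P=X[(X[:,2]>z0)&(X[:,2]<z1)&(X[:,0]>b[0])&(X[:,0]<b[1])&(X[:,1]>b[2])&(X[:,1]<b[3])]; r=cv2.minAreaRect((P[:,:2]*1000).astype(np.float32)); print(n,len(P),P[:,2].mean(),r); return P
T=rect('tile',.088,.096,(.53,.60,-.23,-.08)); print(np.polyfit(T[:,1],T[:,2],1))
rect('jaw',.042,.051,(.562,.590,-.21,-.10))
P=X[(X[:,2]>.034)&(X[:,2]<.0385)&(abs(X[:,0]-.522)<.035)&(abs(X[:,1]+.158)<.035)]
print(cv2.minEnclosingCircle((P[:,:2]*1000).astype(np.float32)),len(P))
P=X[(X[:,2]>.092)&(X[:,2]<.1)&(abs(X[:,0]-.453)<.015)&(abs(X[:,1]+.211)<.015)];print('post',len(P),P.mean(0),cv2.minEnclosingCircle((P[:,:2]*1000).astype(np.float32)))
E
```

```text
tile 2374 0.09184009327560821 ((558.7681274414062, -157.1900634765625), (15.934977531433105, 106.25479888916016), 9.240604400634766)
[0.0052 0.0926]
jaw 1030 0.04665931426326963 ((584.0119018554688, -150.55470275878906), (26.75948143005371, 94.35540008544922), 9.437463760375977)
((522.7447509765625, -158.32260131835938), 25.740571975708008) 1308
post 279 [ 0.4538 -0.2105  0.0954] ((453.4081115722656, -211.0702667236328), 7.975510597229004)
```

Request:
send_rows(series="0.4 -0.3 -0.1 0 0 0 0.647;0.4 -0.6 -0.3 0 0 0 0.647;0.4 -0.72 -0.352 0 0 0 0.647;0.4 -0.72 -0.352 -0.1 0 0 0.647;0.4 -0.72 -0.352 -0.15 0 0 0.647;0.4 -0.72 -0.352 -0.2 0 0 0.647;0.4 -0.72 -0.352 -0.2 0 0 0.647;0.4 -0.72 -0.352 -0.2 0 0 0.647")

```text
clock: 9.88
tool_pos: [0.4492, -0.2096, 0.1593]
tcp_rot: [-0.003, 0.204, 0.979, -0.0]
contact_force: [1.4, -0.0, -0.0]
finger_gap: 0.399
finger_force: 0.0
```

Request:
send_rows(series="0.4 0 0 0 0 0 0.17;0.4 0 0 0 0 0 0.17;0.4 0 0 0 0 0 0.17;0.4 0 0 0 0 0 0.17;0.4 0 0 0 0 0 0.17")

```text
clock: 10.3
tool_pos: [0.4501, -0.2098, 0.1605]
tcp_rot: [-0.001, 0.032, 0.999, -0.0]
contact_force: [-0.6, -0.1, -0.8]
finger_gap: 0.399
finger_force: 0.0
```

```bash
python3 - <<'E'
from h import *
np.set_printoptions(precision=4,suppress=True)
g=np.radians(86.6)
print(rel([.4532,-.2111,.06],Rzy([0,0,-1],[np.cos(g),np.sin(g),0]))); print(manip.get_obs()['joints'])
E
```

```text
('shift', array([ 0.0204, -0.0084, -0.6697]), 'turn', array([ 0.0002, -0.0012,  0.0025]), 'pos', array([ 0.4501, -0.2098,  0.1605]), 'clk', 10.3)
[-0.4592  0.29    1.9391 -0.0019  0.9144 -1.9643]
```

Request:
send_rows(series="0.4 0.02 -0.008 0 0 0 0;0.4 0.02 -0.008 -0.2 0 0 0;0.4 0.02 -0.008 -0.4 0 0 0;0.4 0.02 -0.008 -0.55 0 0 0;0.4 0.02 -0.008 -0.66 0 0 0;0.4 0.02 -0.008 -0.66 0 0 0;0.4 0.02 -0.008 -0.66 0 0 0")

```text
clock: 10.88
tool_pos: [0.4537, -0.2113, 0.0624]
tcp_rot: [-0.001, 0.031, 1.0, -0.0]
contact_force: [-0.4, 0.7, -1.2]
finger_gap: 0.402
finger_force: 0.0
```

Request:
send_rows(series="0.1 0 0 0 0 0 0;0.1 0 0 0 0 0 0;0.1 0 0 0 0 0 0;0.1 0 0 0 0 0 0;0.1 0 0 0 0 0 0;0.1 0 0 0 0 0 0")

```text
clock: 11.38
tool_pos: [0.455, -0.2121, 0.0642]
tcp_rot: [0.001, 0.031, 1.0, -0.001]
contact_force: [-0.7, -0.8, 7.1]
finger_gap: 0.166
finger_force: 30.0
```

```bash
python3 - <<'E'
from h import *
np.set_printoptions(precision=3,suppress=True)
o=manip.get_obs(); p=o['tool_pos']; print(p)
pv=np.array([.5339,-.1613])
for c in [22.5,30,40,50,55,60,65,70,75,80,85,90.5]:
    th=np.radians(234.1-c); x=pv+.095*np.array([np.cos(th),np.sin(th)]); print(c,x,(x-p[:2])/.15)
E
```

```text
[ 0.455 -0.212  0.064]
22.5 [ 0.453 -0.211] [-0.014  0.007]
30 [ 0.447 -0.2  ] [-0.052  0.08 ]
40 [ 0.442 -0.184] [-0.089  0.184]
50 [ 0.439 -0.168] [-0.106  0.293]
55 [ 0.439 -0.16 ] [-0.108  0.348]
60 [ 0.439 -0.152] [-0.104  0.404]
65 [ 0.441 -0.143] [-0.096  0.458]
70 [ 0.443 -0.135] [-0.083  0.512]
75 [ 0.445 -0.127] [-0.066  0.564]
80 [ 0.448 -0.12 ] [-0.044  0.615]
85 [ 0.452 -0.113] [-0.018  0.664]
90.5 [ 0.457 -0.105] [0.016 0.714]
```

Request:
send_rows(series="0.1 -0.038 0.073 0 0 0 0;0.1 -0.075 0.177 0 0 0 0;0.1 -0.092 0.286 0 0 0 0;0.1 -0.094 0.341 0 0 0 0;0.1 -0.09 0.397 0 0 0 0;0.1 -0.082 0.451 0 0 0 0;0.1 -0.069 0.505 0 0 0 0;0.1 -0.069 0.505 0 0 0 0")

```text
clock: 12.05
tool_pos: [0.4439, -0.1353, 0.0636]
tcp_rot: [0.0, 0.03, 1.0, -0.001]
contact_force: [-2.0, 0.7, 4.9]
finger_gap: 0.168
finger_force: 30.0
```

```bash
cat > meas.py <<'E'
from h import *
import sys
np.set_printoptions(precision=4,suppress=True)
f=sys.argv[1]; snap('wrist',f); X=cloud(f).reshape(-1,3); o=manip.get_obs()
pv=np.array([.5339,-.1613]); d=o['tool_pos'][:2]-pv; print('TCP',o['tool_pos'],'r',np.hypot(*d),'c from TCP',234.1-np.degrees(np.arctan2(d[1],d[0]))%360, o['contact_force'],o['clock'])
A=np.array([.9877,.1564]);B=np.array([-.1564,.9877]);O=np.array([.5547,-.1579])
S=(X[:,:2]-O)@np.c_[A,B]; z=X[:,2]
t=(z>.088)&(z<.096)&(abs(S[:,0])<.03)&(abs(S[:,1])<.06); print('tile s',np.percentile(S[t,0],[1,50,99]),'l',np.percentile(S[t,1],[1,99]),t.sum(), z[t].mean())
j=(z>.0435)&(z<.050)&(abs(S[:,1])<.042)&(S[:,0]>.008)&(S[:,0]<.06)
h,e=np.histogram(S[j,0],bins=np.arange(.008,.062,.001)); print('jaw/housing s hist',dict(zip((e[:-1]*1000).round().astype(int).tolist(),h.tolist())))
p=(z>.092)&(z<.1)&(np.hypot(*(X[:,:2]-pv).T)<.106)&(np.hypot(*(X[:,:2]-pv).T)>.082)
if p.sum()>20:
    c=cv2.minEnclosingCircle((X[p,:2]*1000).astype(np.float32)); m=np.array(c[0])/1000-pv; print('post',c,np.hypot(*m),'c',234.1-np.degrees(np.arctan2(m[1],m[0]))%360)
E
python3 meas.py w5
```

```text
TCP [ 0.4438 -0.1355  0.0636] r 0.09369581527634487 c from TCP 70.08060569551205 [-2.2679  0.9433  6.7308] 12.1Traceback (most recent call last):
  File "meas.py", line 8, in <module>
    t=(z>.088)&(z<.096)&(abs(S[:,0])<.03)&(abs(S[:,1])<.06); print('tile s',np.percentile(S[t,0],[1,50,99]),'l',np.percentile(S[t,1],[1,99]),t.sum(), z[t].mean())
                                                                            ~~~~~~~~~~~~~^^^^^^^^^^^^^^^^^^
    return _quantile_unchecked(
        a, q, axis, out, overwrite_input, method, keepdims, weights)
    return _ureduce(a,
                    func=_quantile_ureduce_func,
    ...<5 lines>...
                    overwrite_input=overwrite_input,
                    method=method)
    r = func(a, **kwargs)
    result = _quantile(arr,
                       quantiles=q,
    ...<2 lines>...
                       out=out,
                       weights=wgt)
    slices_having_nans = np.isnan(arr[-1, ...])
                                  ~~~^^^^^^^^^
IndexError: index -1 is out of bounds for axis 0 with size 0
```

Request:
send_rows(series="0.1 0.008 0.026 0 0 0 0;0.1 0.017 0.052 0 0 0 0;0.1 0.028 0.078 0 0 0 0;0.1 0.039 0.103 0 0 0 0;0.1 0.052 0.128 0 0 0 0;0.1 0.065 0.152 0 0 0 0;0.1 0.065 0.152 0 0 0 0;0.1 0.065 0.152 0 0 0 0")

```text
clock: 12.77
tool_pos: [0.4534, -0.1134, 0.0634]
tcp_rot: [0.0, 0.03, 1.0, -0.001]
contact_force: [-4.0, -1.9, 6.0]
finger_gap: 0.17
finger_force: 30.0
```

Request:
send_rows(series="0.3 0 0 0 0 0 0;0.5 0 0 0 0 0 0;0.5 0 0 0 0 0 0;0.5 0 0 0.2 0 0 0;0.5 0 0 0.45 0 0 0;0.5 0 0 0.7 0 0 0;0.5 0 0 1 0 0 0;0.5 0 0 1 0 0 0")

```text
clock: 13.43
tool_pos: [0.4578, -0.114, 0.2198]
tcp_rot: [0.006, 0.031, 1.0, -0.002]
contact_force: [1.5, 0.5, 0.0]
finger_gap: 0.5
finger_force: 0.0
```

Request:
send_rows(series="0.5 -0.6 0 0 0 0 0;0.5 -0.6 0 0 0 0 0;0.5 -0.6 0 0 0 0 0;0.5 -0.6 0 0 0 0 0;0.5 -0.6 0 0 0 0 0")

```text
clock: 13.85
tool_pos: [0.3645, -0.1133, 0.2135]
tcp_rot: [0.001, 0.031, 1.0, -0.001]
contact_force: [0.7, -0.3, -0.0]
finger_gap: 0.498
finger_force: 0.0
```

```bash
python3 meas.py w6
```

```text
TCP [ 0.3652 -0.1134  0.2135] r 0.1753822906217491 c from TCP 69.95384024878814 [ 1.2538  0.3266 -0.4816] 13.9
tile s [0.0027 0.0053 0.0145] l [-0.0135  0.0488] 453 0.09127496946322797
jaw/housing s hist {8: 0, 9: 0, 10: 0, 11: 0, 12: 0, 13: 0, 14: 0, 15: 0, 16: 0, 17: 0, 18: 0, 19: 0, 20: 0, 21: 0, 22: 0, 23: 0, 24: 0, 25: 0, 26: 0, 27: 0, 28: 0, 29: 0, 30: 0, 31: 0, 32: 0, 33: 0, 34: 0, 35: 0, 36: 0, 37: 0, 38: 0, 39: 0, 40: 0, 41: 0, 42: 0, 43: 0, 44: 0, 45: 0, 46: 0, 47: 0, 48: 0, 49: 0, 50: 0, 51: 0, 52: 0, 53: 0, 54: 0, 55: 0, 56: 0, 57: 0, 58: 0, 59: 0, 60: 0}
post ((452.0573425292969, -112.80762481689453), 7.9069085121154785) 0.09513007428130134 c 84.74705266341795
```

View pics/w6.png

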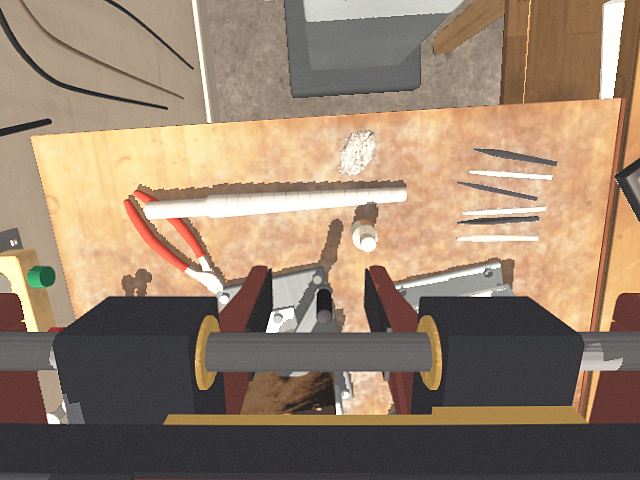

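The view shows the post at about (324,305), with the lever swung to 85° and the bottle untouched at (365,235). The jaw is hidden, so I'll move the camera over it.

Request:
send_rows(series="0.5 1 0 0 0 0 0;0.5 1 0 0 0 0 0;0.5 1 0 0 0 0 0;0.5 1 0 0 0 0 0;0.5 1 0 0 0 0 0")

```text
clock: 14.32
tool_pos: [0.5204, -0.1131, 0.2128]
tcp_rot: [0.002, 0.03, 1.0, -0.001]
contact_force: [-0.7, 0.5, 0.7]
finger_gap: 0.5
finger_force: 0.0
```

Request:
send_rows(series="0.5 1 -0.2 0 0 0 0;0.5 1 -0.2 0 0 0 0;0.5 1 -0.2 0 0 0 0;0.5 1 -0.2 0 0 0 0;0.5 1 -0.2 0 0 0 0")

```text
clock: 14.73
tool_pos: [0.6689, -0.1438, 0.2118]
tcp_rot: [0.002, 0.03, 1.0, -0.001]
contact_force: [-1.9, 1.1, 0.9]
finger_gap: 0.495
finger_force: 0.0
```

```bash
python3 meas.py w7
```

```text
TCP [ 0.6661 -0.1432  0.2115] r 0.13340880009430922 c from TCP 226.304547293002 [-0.8859  0.5525 -0.4687] 14.7833
tile s [0.0041 0.0122 0.02  ] l [-0.0545  0.0476] 2775 0.09172737924109328
jaw/housing s hist {8: 0, 9: 0, 10: 0, 11: 0, 12: 0, 13: 0, 14: 0, 15: 0, 16: 0, 17: 0, 18: 0, 19: 27, 20: 105, 21: 105, 22: 103, 23: 102, 24: 107, 25: 97, 26: 103, 27: 102, 28: 103, 29: 101, 30: 20, 31: 0, 32: 0, 33: 0, 34: 0, 35: 0, 36: 0, 37: 0, 38: 0, 39: 0, 40: 0, 41: 10, 42: 32, 43: 64, 44: 69, 45: 70, 46: 69, 47: 66, 48: 75, 49: 68, 50: 65, 51: 72, 52: 71, 53: 68, 54: 70, 55: 70, 56: 77, 57: 71, 58: 68, 59: 65, 60: 0}
```

```bash
python3 - <<'E'
from h import *
np.set_printoptions(precision=2,suppress=True)
A=np.array([.9877,.1564]);B=np.array([-.1564,.9877]);O=np.array([.5547,-.1579])
for f in ['w2','w3','w7']:
    X=cloud(f).reshape(-1,3);S=(X[:,:2]-O)@np.c_[A,B]; z=X[:,2]
    q=(z>.0435)&(z<.05)&(abs(S[:,1])<.042)&(S[:,0]>.012); 
    print(f,'jaw',1e3*np.percentile(S[q&(S[:,0]<.035),0],[1,50,99]),'housing',1e3*np.percentile(S[q&(S[:,0]>.035)&(S[:,0]<.08),0],[1,50,99]))
t=(abs(z-.092)<.003)&(abs(S[:,0]-.012)<.005); print(1e3*np.sort(S[t,1])[[0,20,-20,-1]])
E
```

```text
w2 jaw [17.19 21.74 27.1 ] housing [42.43 54.2  66.35]
w3 jaw [17.35 22.24 27.29] housing [42.36 54.35 66.03]
w7 jaw [19.75 24.93 30.09] housing [42.12 53.99 65.65]
[-56.25 -54.3   47.67  48.76]
```

Request:
send_rows(series="0.4 -0.8 0.1 0 0 0 0;0.4 -0.8 0.1 0 0 0 0;0.4 -0.8 0.1 0 0 0 0;0.4 -0.8 0.1 0 0 0 0")

```text
clock: 15.12
tool_pos: [0.5348, -0.1261, 0.2111]
tcp_rot: [-0.004, 0.031, 1.0, -0.0]
contact_force: [0.5, 0.4, -0.5]
finger_gap: 0.401
finger_force: 0.0
```

Request:
send_rows(series="0.4 -0.63 0.1 0 0 0 0;0.4 -0.63 0.1 0 0 0 0;0.4 -0.63 0.1 0 0 0 0;0.4 -0.63 0.1 -0.2 0 0 0;0.4 -0.63 0.1 -0.4 0 0 0;0.4 -0.63 0.1 -0.4 0 0 0;0.4 -0.63 0.1 -0.4 0 0 0")

```text
clock: 15.7
tool_pos: [0.4483, -0.1127, 0.1526]
tcp_rot: [-0.001, 0.031, 1.0, -0.001]
contact_force: [-0.9, -0.6, -0.3]
finger_gap: 0.402
finger_force: 0.0
```

```bash
python3 - <<'E'
from h import *
np.set_printoptions(precision=4,suppress=True)
g=np.radians(86.6); print(rel([.4521,-.1128,.062],Rzy([0,0,-1],[np.cos(g),np.sin(g),0])))
E
```

```text
('shift', array([ 0.0255, -0.0006, -0.6038]), 'turn', array([ 0.0005, -0.0013,  0.0008]), 'pos', array([ 0.4483, -0.1127,  0.1526]), 'clk', 15.7)
```

Request:
send_rows(series="0.4 0.025 0 -0.1 0 0 0;0.4 0.025 0 -0.25 0 0 0;0.4 0.025 0 -0.4 0 0 0;0.4 0.025 0 -0.52 0 0 0;0.4 0.025 0 -0.6 0 0 0;0.4 0.025 0 -0.6 0 0 0;0.4 0.025 0 -0.6 0 0 0")

```text
clock: 16.28
tool_pos: [0.4539, -0.1133, 0.064]
tcp_rot: [0.001, 0.031, 1.0, -0.001]
contact_force: [0.0, 0.9, 0.7]
finger_gap: 0.404
finger_force: 0.0
```

Request:
send_rows(series="0.1 0 0 0 0 0 0;0.1 0 0 0 0 0 0;0.1 0 0 0 0 0 0;0.1 0 0 0 0 0 0;0.1 0 0 0 0 0 0;0.1 0 0 0 0 0 0")

```text
clock: 16.78
tool_pos: [0.4538, -0.1134, 0.0641]
tcp_rot: [0.001, 0.031, 1.0, -0.001]
contact_force: [-0.9, 0.1, 6.9]
finger_gap: 0.168
finger_force: 30.0
```

Request:
send_rows(series="0.1 0.015 0.023 0 0 0 0;0.1 0.03 0.045 0 0 0 0;0.1 0.045 0.066 0 0 0 0;0.1 0.063 0.087 0 0 0 0;0.1 0.063 0.087 0 0 0 0;0.1 0.063 0.087 0 0 0 0")

```text
clock: 17.28
tool_pos: [0.4621, -0.1004, 0.064]
tcp_rot: [0.0, 0.031, 1.0, -0.001]
contact_force: [-4.1, -3.0, 10.2]
finger_gap: 0.168
finger_force: 30.0
```

Request:
send_rows(series="0.3 0 0 0 0 0 0;0.5 0 0 0 0 0 0;0.5 0 0 0 0 0 0;0.5 0 0 0.2 0 0 0;0.5 0 0 0.45 0 0 0;0.5 0 0 0.7 0 0 0;0.5 0 0 1 0 0 0;0.5 0 0 1 0 0 0")

```text
clock: 17.95
tool_pos: [0.4663, -0.1008, 0.2198]
tcp_rot: [0.006, 0.031, 1.0, -0.002]
contact_force: [1.6, -0.8, -0.6]
finger_gap: 0.501
finger_force: 0.0
```

Request:
send_rows(series="0.5 1 -0.1 0 0 0 0;0.5 1 -0.1 0 0 0 0;0.5 1 -0.1 0 0 0 0;0.5 1 -0.1 0 0 0 0;0.5 1 -0.1 0 0 0 0")

```text
clock: 18.37
tool_pos: [0.6169, -0.1153, 0.2124]
tcp_rot: [0.002, 0.03, 1.0, -0.001]
contact_force: [-0.4, 0.1, 0.7]
finger_gap: 0.501
finger_force: 0.0
```

Request:
send_rows(series="0.5 0.35 -0.1 0 0 0 0;0.5 0.35 -0.1 0 0 0 0;0.5 0.35 -0.1 0 0 0 0;0.5 0.35 -0.1 0 0 0 0;0.5 0.35 -0.1 0 0 0 0")

```text
clock: 18.78
tool_pos: [0.6633, -0.1296, 0.2126]
tcp_rot: [-0.001, 0.031, 1.0, -0.001]
contact_force: [-1.0, 0.1, 0.1]
finger_gap: 0.497
finger_force: 0.0
```

```bash
python3 meas.py w8; python3 - <<'E'
from h import *
np.set_printoptions(precision=2,suppress=True)
A=np.array([.9877,.1564]);B=np.array([-.1564,.9877]);O=np.array([.5547,-.1579])
for f in ['w7','w8']:
    X=cloud(f).reshape(-1,3);S=(X[:,:2]-O)@np.c_[A,B]; z=X[:,2]
    q=(z>.0435)&(z<.05)&(abs(S[:,1])<.042)&(S[:,0]>.012); 
    print(f,'jaw',1e3*np.percentile(S[q&(S[:,0]<.036),0],[1,50,99]),'housing',1e3*np.percentile(S[q&(S[:,0]>.037)&(S[:,0]<.08),0],[1,50,99]))
    # tail pins behind housing
    b=(z>.012)&(z<.04)&(S[:,0]>.0665)&(S[:,0]<.085)&(abs(S[:,1])<.045); print('pins',b.sum(),1e3*np.percentile(S[b,0],[50,90,99]) if b.sum() else '')
E
```

```text
TCP [ 0.6634 -0.1296  0.2129] r 0.1333614825894587 c from TCP 220.36404262417517 [ 1.0062 -0.1216  0.0624] 18.8333
tile s [0.0062 0.0143 0.022 ] l [-0.0555  0.0462] 2678 0.09176808190291123
jaw/housing s hist {8: 0, 9: 0, 10: 0, 11: 0, 12: 0, 13: 0, 14: 0, 15: 0, 16: 0, 17: 0, 18: 0, 19: 0, 20: 0, 21: 12, 22: 106, 23: 103, 24: 100, 25: 101, 26: 99, 27: 98, 28: 102, 29: 101, 30: 99, 31: 100, 32: 21, 33: 0, 34: 0, 35: 0, 36: 0, 37: 0, 38: 0, 39: 0, 40: 0, 41: 8, 42: 45, 43: 57, 44: 67, 45: 70, 46: 66, 47: 70, 48: 68, 49: 71, 50: 67, 51: 74, 52: 60, 53: 57, 54: 66, 55: 68, 56: 74, 57: 63, 58: 70, 59: 71, 60: 0}
w7 jaw [19.75 24.93 30.09] housing [42.11 53.99 65.65]
pins 54 [68.66 69.73 70.13]
w8 jaw [21.96 27.   32.12] housing [42.11 54.09 65.83]
pins 91 [69.72 71.58 72.18]
```

View pics/w8.png

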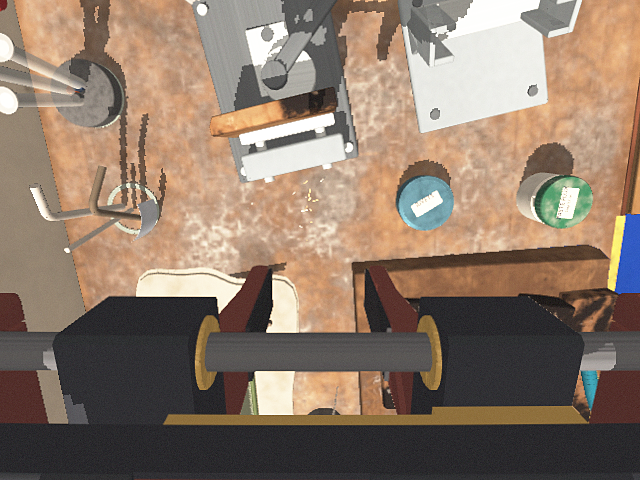

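The view shows the tile clamped at about (275,115), parallel to the jaw at (290,135). The jaw is pushed back about 5.2 mm, the tail pins are out by about as much, and the tin at (425,203) and pot at (560,200) are in place. The robot is touching nothing.

```bash
python3 -c "
from cell import manip
print(manip.close_job())"
```

```text
the job is handed in; nothing more can be done
None
```

The job is handed in: the tile stands in the vise, pulled roughly 3 mm off centre along the jaw as the cam closed, the lever is swung to about 94° with the sprung jaw pushed back about 5 mm, and the bottle, tin and pot were left alone.

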